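Change colours at the pottery bench

ROBOT

A 7-joint arm with a two-finger parallel gripper is mounted at the origin on the work surface. World frame = base frame: x ahead of the robot, y to its left, z up, the work surface at z = 0. Lengths are in m, angles in rad, forces in N, time in s.
With the tool pointing down it reaches from about 0.425 to 0.875 m from the base axis. Payload 4.7 kg.
Tool frame: the origin (TCP) lies on the mounting face of the last link; the fingertips stand 182 mm ahead of it and the grasp point (between the pads) lies 164 mm ahead of it; z points along the fingers, y is the line along which they close (so a half turn about z gives the same grasp; the last joint's range is limited). The gripper opens to 87 mm and grips with 3 to 60 N. Pads are 19 mm wide; open, the fingers measure 117 mm over their backs; the gripper's body (75 mm by 190 mm) begins 51 mm behind the grasp point.
Start: joints at [-1.246, 0.321, -0.07, 1.45, 0.023, 1.371, -0.057], TCP at [0.199, 0.619, 0.405] pointing down, gripper open.
Joint ranges: [-2.86, 2.86], [-0.3, 2.09], [-1.38, 1.24], [0.06, 2.45], [-1.56, 4.7], [0.09, 2.05], [-2.69, 2.69]. Speed limits (rad/s): [2.57, 2.57, 3.14, 3.14, 3.14, 3.14, 3.14].

INTERFACE

Orientations are given as [roll, pitch, yaw] about the fixed x, y, z axes, in that order (R = Rz(yaw) Ry(pitch) Rx(roll)).
In Python, from workcell import manip, vision, ticket gives the robot as it stands.
- The arm moves only by the tool servo_tool, never from a script. Its argument "motion" is a list of rows, each an object with "translation": the shift along the world's x, y, z each as a share of 0.05 m, from -1 to 1, a list of three; "delta_rot": the turn, a rotation vector about the world's x, y, z each as a share of 8 degrees, from -1 to 1, a list of three; "hand": the opening, from -1 (shut) to 1 (fully open). A call has 1 to 12 rows; each row shifts and turns the commanded pose from where the row before left it; what a row does not reach is not made up. A row lasts 1/10 s, in which the tool goes at most 50 mm and 8.59 degrees, less where a joint would pass 70% of its speed; a pose out of reach is approached as far as the arm can. A call with a number of a shift or a turn outside -1 to 1 is refused whole. A call with a gripper value outside its range is refused whole. The fingers move at their own pace and stop on an object; "squeeze" is the grip in N (left out, the last holds). Time passes only in rows, so rows that do not move let the fingers close. It gives the time, the measured TCP pose, the force, the opening and the grip force at its end, in the units of the state.
- manip.sense(): the state, without advancing time (a new reading comes with each control period).
- vision.capture(name): name is "scene" or "top" or "wrist"; returns a dict with "frame" (420x560x3 uint8, red, green, blue), "depth" (420x560 float32, m along the optical axis (not along the pixel's ray), 0 where there is no reading), "intrinsics" (3x3 intrinsics, pixels), "pose" (4x4, takes a point from camera to world coordinates); the wrist camera has in their place "mount" (4x4, takes a point from camera to tool coordinates, whose origin is the TCP and whose axes are the flange's). Camera axes: x right, y down, z forward; pixel columns grow to the right and rows downward; lengths in m; the calibration is good to about 2 mm. A picture is of the moment at which its call begins: read the wrist's pose just before it.
- ticket.sign_off(): hands the job in; it is judged then, once.
The state is a dict: "clock": time; "joint_pos": joint angles; "qvel": joint speeds; "tau": joint torques, N m; "ee_pos": TCP position; "ee_rot": TCP orientation; "contact_force": force on the tool from outside, world axes, zero at the start; "torque": the same for the moment, N m; "grip_width": opening from 0.0 (shut) to 1.0 (fully open); "grasp_force": force on a finger pad.
Only numpy, scipy, OpenCV 4.12 (cv2) and the standard library are available. Lean on these libraries where they do the work, as an engineer would, in place of code of your own. Each camera call takes 0.05 s, during which the arm holds its last target. There are 200 camera calls.

TASK

The potter is done with green and wants blue next. In the wooden rack of flip-cap colour pots, press the green cap fully shut and flick the blue cap well open (pushing down the thumb lever behind its hinge does it); keep the red and yellow caps shut throughout.

Things in the scene. Friction and masses are not known exactly. Their poses are not given: they have to be found in the camera images.
- blue_hinge (a point): Blue cap, shut, to open. Point on the hinge line, 74 mm above table, 22 mm from pot axis; frame turns with the cap (all four alike): y along hinge, z cap's upward normal, x towards the thumb lever. Angle of z from vertical = opening, 0 to 1.45 rad. Lever: blue strip 30 x 20 x 4 mm from the hinge, rising 35 deg above +x (end 25 mm along, 18 above). End pressed to 10 mm below hinge opens it.
- green_hinge (a point): Green cap, part open (0.42 to 0.62 rad), to shut; same point, frame and shape as blue. Cap: flat disc 42 mm across, 5 mm thick, centred 22 mm along -x from the hinge, its top 4 mm above the hinge line when shut. Disc and lever are one rigid piece. Press the disc straight down over the pot to shut it. Hinge friction 0.03 N m (1 to 2 N at disc middle or lever end): stays where left.
- red_hinge (a point): Hinge point of the red cap, shut, to stay shut; same frame and shape as blue. Every pot is an upright white cylinder 38 mm across, standing 42 mm out of the rack, with a band in its cap's colour; fixed, it cannot move.
- yellow_hinge (a point): Hinge point of the yellow cap, shut, to stay shut; same frame and shape as blue. The fixed rack is a light-wood block 300 x 76 x 30 mm; the four pots stand in a row along it, 72 mm apart, in any order, all levers to the side away from the robot, within about 25 degrees.

How it is judged:
By the outcome, as a careful person would: the job done as asked, in the order asked, and still so for the second after the job is handed in, with the robot touching nothing.
It also fails if it takes over 40 s, if anything falls off the work surface, if the arm or the gripper's body presses on something with over 40 N, if the wrist force passes 120 N, or if a joint passes its speed limit or range.

## Working session

There is one attempt and no reset: what is moved stays moved. The work goes in short steps, Python scripts to look and compute and a tool call to move; the robot and the scene stay as the last step left them, time stands still between calls to the robot, and variables do not carry over. Pictures are saved under pics/ and viewed, at most 10 in all, crops included, and the job is handed in when it is done.

Besides the shell and the picture viewer there is one more tool, called by a JSON object that holds its "api" and its "payload". servo_tool: Moves the arm, as the interface text tells. Its arguments: {"type":"object","properties":{"motion":{"type":"array"},"squeeze":{"type":"number"}},"required":["motion"]}

```bash
mkdir -p pics; ls; python3 - <<'E'
from workcell import manip, vision
import cv2,numpy as np
print(manip.sense())
for n in ["scene","top"]:
    c=vision.capture(n); cv2.imwrite(f"pics/{n}0.png",c["frame"][:,:,::-1]); np.savez(f"{n}0.npz",**c); print(n,c["intrinsics"],c["pose"])
E
```

```text
pics
{'clock': 0.0, 'joint_pos': array([-1.24589786,  0.32181688, -0.07010668,  1.45168286,  0.02262366,
        1.37077384, -0.05688014]), 'qvel': array([ 0.00049293,  0.00087182, -0.0010852 ,  0.00214916, -0.00052004,
       -0.00019515,  0.0003222 ]), 'tau': array([ 8.08609566e-04, -4.91279376e+01, -4.03440781e-01, -3.12542689e+01,
       -6.38661068e-02,  4.34962485e-02,  1.88042814e-04]), 'ee_pos': array([0.19874219, 0.6186555 , 0.40366138]), 'ee_rot': array([-3.13970266e+00,  1.13851769e-04,  2.83087044e+00]), 'contact_force': array([ 0.0707776 , -0.36217017, -1.12720512]), 'torque': array([ 0.00730637, -0.03737445,  0.01214201]), 'grasp_force': 0.0, 'grip_width': 0.9995840406187747}
scene [[533.62301235   0.         287.33279876]
 [  0.         533.62301235 200.53060798]
 [  0.           0.           1.        ]] [[ 0.45718077  0.4877852  -0.74367422  1.23644114]
 [ 0.88933259 -0.25878229  0.3769871  -0.30576518]
 [-0.00856099 -0.83372497 -0.55211356  0.59052329]
 [ 0.          0.          0.          1.        ]]
top [[386.89231405   0.         274.99840082]
 [  0.         386.89231405 205.26665755]
 [  0.           0.           1.        ]] [[ 0.05444888 -0.97525466  0.21427474  0.43981411]
 [-0.99850806 -0.0540655   0.00765379  0.01331546]
 [ 0.00412048 -0.2143718  -0.97674344  0.74804692]
 [ 0.          0.          0.          1.        ]]
```

View pics/scene0.png

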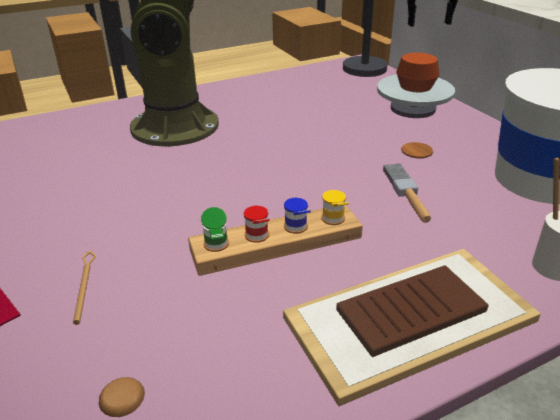

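View pics/top0.png

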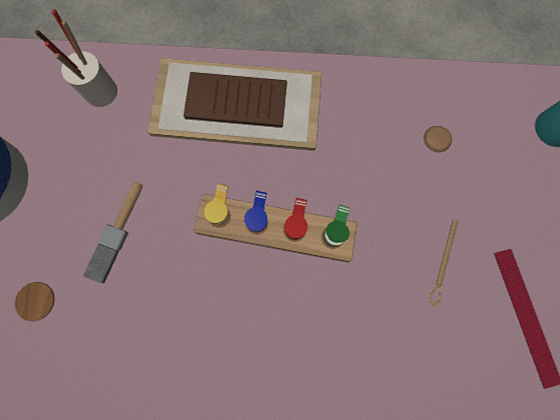

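The top view shows the pots from left to right: yellow (216,212), blue (256,220), red (296,227), green (337,233). The levers point up in the image, away from the robot, and the green cap is part open. Next I'll get 3D points by colour.

```bash
cat > h.py <<'E'
import numpy as np,cv2
def cloud(c,u,v):
    d=c["depth"][v,u]; K=c["intrinsics"]
    p=np.c_[(u-K[0,2])/K[0,0]*d,(v-K[1,2])/K[1,1]*d,d]
    return (p@c["pose"][:3,:3].T+c["pose"][:3,3])[d>0]
H={"yellow":(20,33),"blue":(112,128),"red":(0,6),"green":(50,75)}
def seg(c,col,box):
    hsv=cv2.cvtColor(c["frame"],cv2.COLOR_RGB2HSV); lo,hi=H[col]
    m=(hsv[...,0]>=lo)&(hsv[...,0]<=hi)&(hsv[...,1]>170)&(hsv[...,2]>60)
    u0,v0,u1,v1=box; k=np.zeros_like(m); k[v0:v1,u0:u1]=1
    v,u=np.nonzero(m&k); return u,v
E
python3 - <<'E'
from h import *
c=dict(np.load("top0.npz"))
for col in H:
    u,v=seg(c,col,(190,180,360,250)); p=cloud(c,u,v)
    p=p[p[:,2]>.062]
    z=p[:,2]; ctr=np.median(p,0)
    print(col,len(p),"z pct",np.percentile(z,[2,25,50,75,98]).round(4),"x",p[:,0].min().round(4),p[:,0].max().round(4),"y",p[:,1].min().round(4),p[:,1].max().round(4))
    # disc = points within z 70-82 for shut caps; lever = high
    q=p[p[:,0]<np.median(p[:,0])+.02]; l=p[p[:,0]>p[:,0].max()-.012]
    (cx,cy),r=cv2.minEnclosingCircle(p[(z>.073)&(z<.083)&(p[:,0]<p[:,0].min()+.042)][:,:2].astype(np.float32))
    print("  circ",round(cx,4),round(cy,4),round(r,4),"lever",l.mean(0).round(4),"dir deg",np.degrees(np.arctan2(l.mean(0)[1]-cy,l.mean(0)[0]-cx)).round(1))
im=c["frame"][170:265,185:370,::-1]; cv2.imwrite("pics/topz.png",cv2.resize(im,None,fx=4.3,fy=4.3,interpolation=cv2.INTER_CUBIC))
E
```

```text
yellow 12 z pct [0.0863 0.0895 0.0916 0.0927 0.0945] x 0.6055 0.6167 y 0.1058 0.1222
  circ 0.0 0.0 0.0 lever [0.6122 0.1162 0.0908] dir deg 10.7
blue 248 z pct [0.0758 0.078  0.0792 0.082  0.0927] x 0.5469 0.6077 y 0.0328 0.0687
  circ 0.5677 0.0476 0.0225 lever [0.6016 0.0469 0.0895] dir deg -1.2
red 479 z pct [0.0761 0.0779 0.0787 0.0797 0.0908] x 0.5318 0.5989 y -0.0379 0.0008
  circ 0.5533 -0.02 0.0221 lever [ 0.5925 -0.0239  0.09  ] dir deg -5.7
green 40 z pct [0.0777 0.0825 0.087  0.0929 0.096 ] x 0.5267 0.5917 y -0.1102 -0.073
  circ 0.5541 -0.0931 0.0162 lever [ 0.5917 -0.1033  0.0806] dir deg -15.2
```

View pics/topz.png

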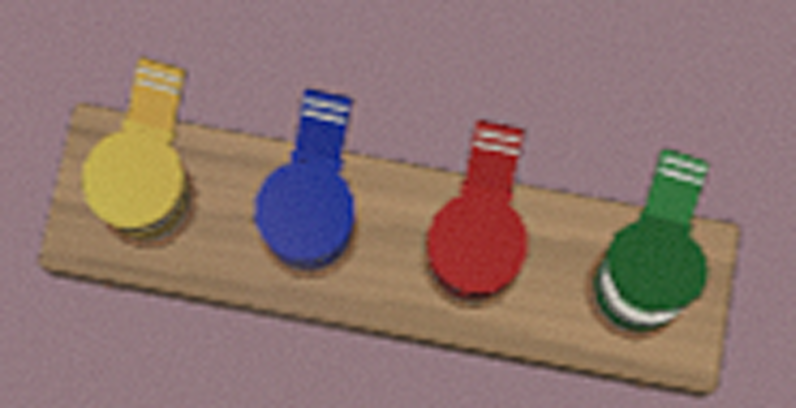

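```bash
cat >> h.py <<'E'
def ray(c,u,v,z):
    K=c["intrinsics"];d=c["pose"][:3,:3]@np.array([(u-K[0,2])/K[0,0],(v-K[1,2])/K[1,1],1]);o=c["pose"][:3,3]
    return o+d*(z-o[2])/d[2]
E
python3 - <<'E'
from h import *
c=dict(np.load("top0.npz"))
f=lambda x,y:(185+(x+.5)/4.3-.5,170+(y+.5)/4.3-.5)
D={"yellow":((134,180),(164,64)),"blue":((305,213),(330,94)),"red":((477,243),(500,125))}
for k,(a,b) in D.items():
    A=ray(c,*f(*a),.078);B=ray(c,*f(*b),.094)
    d=B-A; print(k,A.round(4),B.round(4),np.hypot(*d[:2]).round(4),np.degrees(np.arctan2(d[1],d[0])).round(1))
# rack edges: corners at z=.03
for q in [(80,103),(740,222),(716,396),(38,270)]: print(ray(c,*f(*q),.03).round(4))
for z in (.06,.07,.08): print("green tip",ray(c,*f(686,153),z).round(4))
# green disc ellipse
print("green disc c",[ray(c,*f(657,265),z).round(4) for z in (.083,.088)])
# robust depth disc clouds
for k,(a,b) in D.items():
    u0,v0=f(*a); vv,uu=np.mgrid[int(v0)-8:int(v0)+9,int(u0)-8:int(u0)+9]; print(k,np.median(cloud(c,uu.ravel(),vv.ravel()),0).round(4))
u0,v0=f(657,265);vv,uu=np.mgrid[int(v0)-7:int(v0)+8,int(u0)-7:int(u0)+8];p=cloud(c,uu.ravel(),vv.ravel())
m=p.mean(0);n=np.linalg.svd(p-m)[2][2];n*=np.sign(n[2]);print("green plane",m.round(4),n.round(3),"tilt",np.arccos(n[2]),"dir",np.degrees(np.arctan2(n[1],n[0])))
E
```

```text
yellow [0.5698 0.1224 0.078 ] [0.6154 0.1118 0.094 ] 0.0468 -13.1
blue [0.5599 0.0514 0.078 ] [0.6066 0.0435 0.094 ] 0.0473 -9.5
red [ 0.5514 -0.0194  0.078 ] [ 0.5975 -0.0259  0.094 ] 0.0465 -7.9
[0.6126 0.1572 0.03  ]
[ 0.5751 -0.1365  0.03  ]
[ 0.4988 -0.1269  0.03  ]
[0.537  0.1683 0.03  ]
green tip [ 0.5979 -0.1071  0.06  ]
green tip [ 0.5956 -0.1054  0.07  ]
green tip [ 0.5933 -0.1036  0.08  ]
green disc c [array([ 0.5456, -0.0921,  0.083 ]), array([ 0.5448, -0.0913,  0.088 ])]
yellow [0.5705 0.1237 0.0785]
blue [0.56   0.0523 0.0785]
red [ 0.5515 -0.0185  0.0785]
green plane [ 0.5453 -0.0907  0.0876] [ 0.415 -0.094  0.905] tilt 0.4393334011553782 dir -12.797499032474429
```

{"api": "servo_tool", "payload": {"motion": [{"translation": [0.34, -0.7, 0], "delta_rot": [0, 0, 0.3], "hand": -1}, {"translation": [0.34, -0.7, 0], "delta_rot": [0, 0, 0.3], "hand": -1}, {"translation": [0.34, -0.7, 0], "delta_rot": [0, 0, 0.3], "hand": -1}, {"translation": [0.34, -0.7, 0], "delta_rot": [0, 0, 0], "hand": -1}, {"translation": [0.34, -0.7, 0], "delta_rot": [0, 0, 0], "hand": -1}, {"translation": [0.34, -0.7, 0], "delta_rot": [0, 0, 0], "hand": -1}, {"translation": [0.34, -0.7, 0], "delta_rot": [0, 0, 0], "hand": -1}, {"translation": [0.34, -0.7, 0], "delta_rot": [0, 0, 0], "hand": -1}, {"translation": [0.34, -0.7, 0], "delta_rot": [0, 0, 0], "hand": -1}, {"translation": [0.34, -0.7, 0], "delta_rot": [0, 0, 0], "hand": -1}]}}

```text
clock: 1.1
ee_pos: [0.3691, 0.2671, 0.4045]
ee_rot: [-3.142, -0.0, 2.956]
contact_force: [0.4, 0.2, 0.9]
grip_width: 0.166
grasp_force: 0.0
```

{"api": "servo_tool", "payload": {"motion": [{"translation": [0.34, -0.7, 0], "delta_rot": [0, 0, 0], "hand": -1}, {"translation": [0.34, -0.7, 0], "delta_rot": [0, 0, 0], "hand": -1}, {"translation": [0.34, -0.7, 0], "delta_rot": [0, 0, 0], "hand": -1}, {"translation": [0.34, -0.7, 0], "delta_rot": [0, 0, 0], "hand": -1}, {"translation": [0.34, -0.7, 0], "delta_rot": [0, 0, 0], "hand": -1}, {"translation": [0.34, -0.7, 0], "delta_rot": [0, 0, 0], "hand": -1}, {"translation": [0.34, -0.7, 0], "delta_rot": [0, 0, 0], "hand": -1}, {"translation": [0.34, -0.7, 0], "delta_rot": [0, 0, 0], "hand": -1}, {"translation": [0.34, -0.7, 0], "delta_rot": [0, 0, 0], "hand": -1}, {"translation": [0, 0, 0], "delta_rot": [0, 0, 0], "hand": -1}, {"translation": [0, 0, 0], "delta_rot": [0, 0, 0], "hand": -1}]}}

```text
clock: 2.2
ee_pos: [0.5217, -0.0469, 0.4043]
ee_rot: [-3.141, -0.001, 2.954]
contact_force: [-0.0, 0.9, 0.9]
grip_width: 0.003
grasp_force: 0.0
```

{"api": "servo_tool", "payload": {"motion": [{"translation": [0.19, -0.43, 0], "delta_rot": [0, 0, 0], "hand": -1}, {"translation": [0.19, -0.43, 0], "delta_rot": [0, 0, 0], "hand": -1}, {"translation": [0, 0, -0.6], "delta_rot": [0, 0, 0], "hand": -1}, {"translation": [0, 0, -0.6], "delta_rot": [0, 0, 0], "hand": -1}, {"translation": [0, 0, -0.6], "delta_rot": [0, 0, 0], "hand": -1}, {"translation": [0, 0, -0.5], "delta_rot": [0, 0, 0], "hand": -1}, {"translation": [0, 0, 0], "delta_rot": [0, 0, 0], "hand": -1}]}}

```text
clock: 2.9
ee_pos: [0.539, -0.0869, 0.2862]
ee_rot: [-3.141, -0.008, 2.959]
contact_force: [-0.6, -0.2, 0.4]
grip_width: 0.009
grasp_force: 0.0
```

```bash
python3 - <<'E'
from workcell import manip, vision
import cv2
print(manip.sense()["ee_pos"],manip.sense()["contact_force"])
c=vision.capture("scene");cv2.imwrite("pics/s1.png",cv2.resize(c["frame"][120:280,150:390,::-1],None,fx=3.3,fy=3.3,interpolation=cv2.INTER_CUBIC))
E
```

```text
[ 0.53895924 -0.08688938  0.28617048] [-0.56461007 -0.2035842   0.38360504]
```

View pics/s1.png

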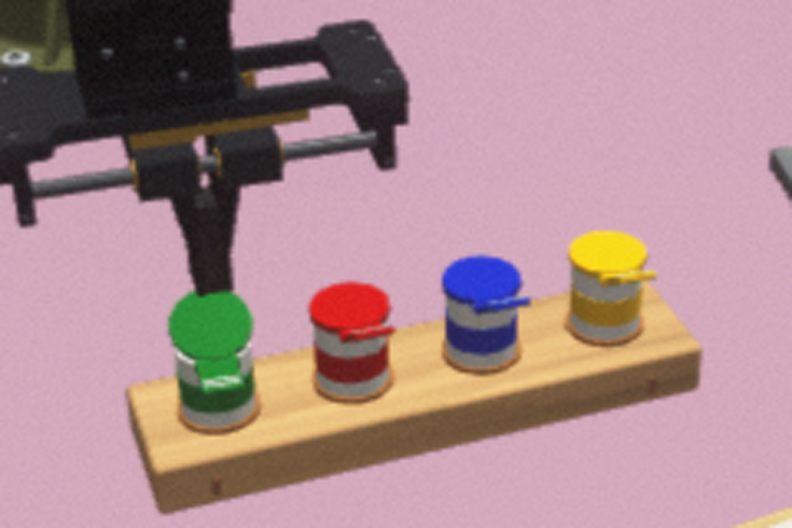

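The picture shows the fingertips at about (212,290), right above the green disc, with the other caps shut. Pressing down now.

{"api": "servo_tool", "payload": {"motion": [{"translation": [0.02, -0.06, -0.1], "delta_rot": [0, 0, 0], "hand": -1}, {"translation": [0, 0, -0.1], "delta_rot": [0, 0, 0], "hand": -1}, {"translation": [0, 0, -0.1], "delta_rot": [0, 0, 0], "hand": -1}, {"translation": [0, 0, -0.1], "delta_rot": [0, 0, 0], "hand": -1}, {"translation": [0, 0, -0.06], "delta_rot": [0, 0, 0], "hand": -1}, {"translation": [0, 0, -0.04], "delta_rot": [0, 0, 0], "hand": -1}, {"translation": [0, 0, -0.02], "delta_rot": [0, 0, 0], "hand": -1}, {"translation": [0, 0, 0], "delta_rot": [0, 0, 0], "hand": -1}]}}

```text
clock: 3.75
ee_pos: [0.5418, -0.0921, 0.2637]
ee_rot: [3.142, -0.0, 2.956]
contact_force: [-0.1, -0.0, 0.4]
grip_width: 0.01
grasp_force: 0.0
```

{"api": "servo_tool", "payload": {"motion": [{"translation": [0, 0, -0.04], "delta_rot": [0, 0, 0], "hand": -1}, {"translation": [0, 0, -0.04], "delta_rot": [0, 0, 0], "hand": -1}, {"translation": [0, 0, -0.02], "delta_rot": [0, 0, 0], "hand": -1}, {"translation": [0, 0, 0], "delta_rot": [0, 0, 0], "hand": -1}]}}

```text
clock: 4.15
ee_pos: [0.5419, -0.0924, 0.2604]
ee_rot: [3.14, -0.0, 2.956]
contact_force: [-5.7, 0.9, 13.4]
grip_width: 0.002
grasp_force: 6.5
```

{"api": "servo_tool", "payload": {"motion": [{"translation": [0, 0, -0.03], "delta_rot": [0, 0, 0], "hand": -1}, {"translation": [0, 0, 0], "delta_rot": [0, 0, 0], "hand": -1}]}}

```text
clock: 4.35
ee_pos: [0.542, -0.0925, 0.2603]
ee_rot: [3.14, -0.0, 2.956]
contact_force: [-9.1, 1.2, 22.6]
grip_width: 0.002
grasp_force: 11.2
```

{"api": "servo_tool", "payload": {"motion": [{"translation": [0, 0, 0.4], "delta_rot": [0, 0, 0], "hand": -1}, {"translation": [0, 0, 0.7], "delta_rot": [0, 0, 0], "hand": -1}, {"translation": [0, 0, 0.7], "delta_rot": [0, 0, 0], "hand": -1}, {"translation": [0.3, 0.7, 0], "delta_rot": [0, 0, 0], "hand": -1}, {"translation": [0.3, 0.7, 0], "delta_rot": [0, 0, 0], "hand": -1}, {"translation": [0.3, 0.7, 0], "delta_rot": [0, 0, 0], "hand": -1}, {"translation": [0.3, 0.63, 0], "delta_rot": [0, 0, 0], "hand": -1}, {"translation": [0, 0, 0], "delta_rot": [0, 0, 0], "hand": -1}, {"translation": [0, 0, 0], "delta_rot": [0, 0, 0], "hand": -1}]}}

```text
clock: 5.25
ee_pos: [0.6019, 0.0452, 0.3467]
ee_rot: [-3.141, -0.0, 2.959]
contact_force: [-0.4, -0.7, 0.2]
grip_width: 0.004
grasp_force: 0.0
```

```bash
python3 - <<'E'
from workcell import manip, vision
import cv2
from h import *
print(manip.sense()["ee_pos"],manip.sense()["contact_force"])
c=vision.capture("scene");cv2.imwrite("pics/s2.png",cv2.resize(c["frame"][120:280,150:390,::-1],None,fx=3.3,fy=3.3,interpolation=cv2.INTER_CUBIC))
for n,b in (("scene",(190,190,240,260)),):
    u,v=seg(c,"green",b);p=cloud(c,u,v);p=p[(p[:,2]>.073)&(np.hypot(p[:,0]-.542,p[:,1]+.091)<.016)]
    A=np.c_[p[:,:2],np.ones(len(p))];print(len(p),np.linalg.lstsq(A,p[:,2],rcond=None)[0],np.median(p,0))
E
```

```text
[0.60191563 0.04523833 0.34672905] [-0.36340062 -0.73355683  0.207924  ]
167 [0.00722076 0.00521125 0.07471926] [ 0.54207095 -0.09148537  0.07822218]
```

View pics/s2.png

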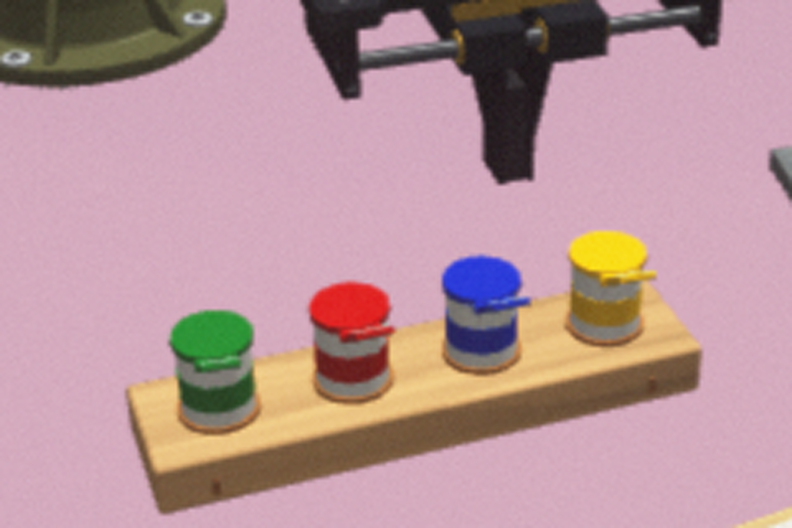

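Green is flat and shut: its disc at (212,335) has a slope of about 0.007. The fingertips at (510,180) are above the blue lever at (505,303). Going down onto the lever.

{"api": "servo_tool", "payload": {"motion": [{"translation": [0.03, -0.02, -0.5], "delta_rot": [0, 0, 0], "hand": -1}, {"translation": [0, 0, -0.5], "delta_rot": [0, 0, 0], "hand": -1}, {"translation": [0, 0, -0.3], "delta_rot": [0, 0, 0], "hand": -1}, {"translation": [0, 0, -0.12], "delta_rot": [0, 0, 0], "hand": -1}, {"translation": [0, 0, -0.12], "delta_rot": [0, 0, 0], "hand": -1}, {"translation": [0, 0, -0.12], "delta_rot": [0, 0, 0], "hand": -1}, {"translation": [0, 0, -0.1], "delta_rot": [0, 0, 0], "hand": -1}, {"translation": [0, 0, -0.06], "delta_rot": [0, 0, 0], "hand": -1}, {"translation": [0, 0, 0], "delta_rot": [0, 0, 0], "hand": -1}]}}

```text
clock: 6.2
ee_pos: [0.6036, 0.0435, 0.2565]
ee_rot: [3.141, 0.001, 2.957]
contact_force: [1.2, -0.6, 1.4]
grip_width: 0.005
grasp_force: 0.6
```

```bash
python3 - <<'E'
from workcell import manip, vision
import cv2
print(manip.sense()["ee_pos"],manip.sense()["contact_force"])
c=vision.capture("scene");cv2.imwrite("pics/s3.png",cv2.resize(c["frame"][120:280,150:390,::-1],None,fx=3.3,fy=3.3,interpolation=cv2.INTER_CUBIC))
E
```

```text
[0.60360722 0.04349975 0.25650316] [ 1.15527885 -0.6171629   1.4051139 ]
```

View pics/s3.png

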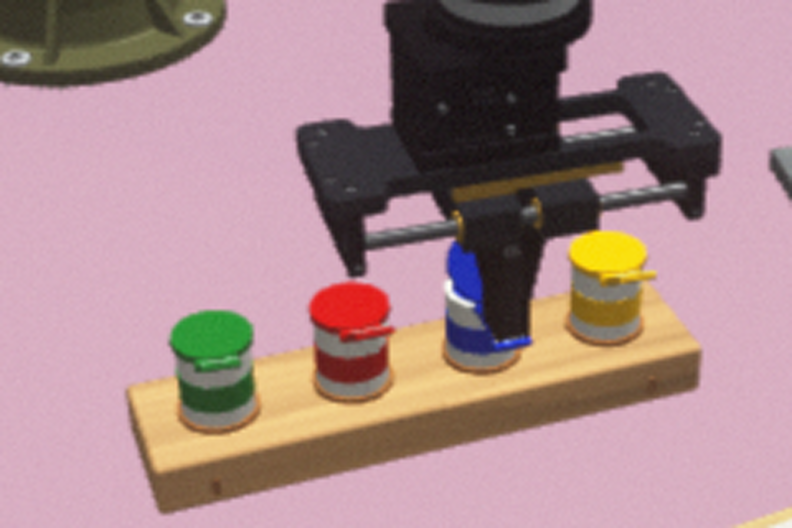

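The blue cap is lifting, with its disc behind the fingers at (465,270), and red, yellow and green stay shut. Pressing on to about 10 mm below the hinge.

{"api": "servo_tool", "payload": {"motion": [{"translation": [0, 0, -0.08], "delta_rot": [0, 0, 0], "hand": -1}, {"translation": [0, 0, -0.08], "delta_rot": [0, 0, 0], "hand": -1}, {"translation": [0, 0, -0.05], "delta_rot": [0, 0, 0], "hand": -1}, {"translation": [0, 0, 0], "delta_rot": [0, 0, 0], "hand": -1}, {"translation": [0, 0, 0], "delta_rot": [0, 0, 0], "hand": -1}]}}

```text
clock: 6.75
ee_pos: [0.6043, 0.0434, 0.2467]
ee_rot: [3.141, 0.003, 2.956]
contact_force: [2.0, -0.2, 5.4]
grip_width: 0.004
grasp_force: 2.7
```

{"api": "servo_tool", "payload": {"motion": [{"translation": [0.05, 0, 0.3], "delta_rot": [0, 0, 0], "hand": -1}, {"translation": [0.1, 0, 0.5], "delta_rot": [0, 0, 0], "hand": -1}, {"translation": [0, 0, 0.8], "delta_rot": [0, 0, 0], "hand": -1}, {"translation": [0, 0, 0.8], "delta_rot": [0, 0, 0], "hand": -1}, {"translation": [0, 0, 0.8], "delta_rot": [0, 0, 0], "hand": -1}, {"translation": [0, 0, 0.5], "delta_rot": [0, 0, 0], "hand": -1}, {"translation": [0, 0, 0], "delta_rot": [0, 0, 0], "hand": -1}]}}

```text
clock: 7.45
ee_pos: [0.6113, 0.043, 0.4354]
ee_rot: [3.139, 0.006, 2.956]
contact_force: [-0.3, 0.5, -0.2]
grip_width: 0.009
grasp_force: 0.0
```

```bash
python3 - <<'E'
from workcell import manip, vision
import cv2
from h import *
print(manip.sense()["ee_pos"],manip.sense()["contact_force"])
c=vision.capture("scene");cv2.imwrite("pics/s4.png",cv2.resize(c["frame"][120:280,150:390,::-1],None,fx=3.3,fy=3.3,interpolation=cv2.INTER_CUBIC))
u,v=seg(c,"blue",(270,160,325,250));p=cloud(c,u,v);q=p[(p[:,2]>.085)]
m=np.median(q,0);n=np.linalg.svd(q-m,full_matrices=False)[2][2];n*=np.sign(n[0]);print(len(q),m,n,"open",np.arccos(n[2]))
l=p[(p[:,0]>.588)];print("lever min z",l[:,2].min() if len(l) else None,"disc top",p[:,2].max())
for k,(x,y,b) in {"green":(.542,-.091,(190,190,240,260)),"red":(.5515,-.019,(235,190,275,250)),"yellow":(.570,.1225,(315,180,355,230))}.items():
    u,v=seg(c,k,b);p=cloud(c,u,v);p=p[(p[:,2]>.073)&(np.hypot(p[:,0]-x,p[:,1]-y)<.016)]
    print(k,len(p),np.linalg.lstsq(np.c_[p[:,:2],np.ones(len(p))],p[:,2],rcond=None)[0][:2],np.median(p[:,2]))
E
```

```text
[0.61132709 0.04301542 0.43538321] [-0.34318336  0.54385856 -0.15121055]
12 [0.58066103 0.04391913 0.11480533] [0.99406435 0.0146561  0.10780201] open 1.4627844224683417
lever min z 0.06105065458526282 disc top 0.11622543465180563
green 171 [-0.02224585  0.00543857] 0.07824279511464116
red 155 [ 0.00087819 -0.00476013] 0.07830676621469512
yellow 139 [-0.00391227 -0.01534243] 0.07820820831027853
```

View pics/s4.png

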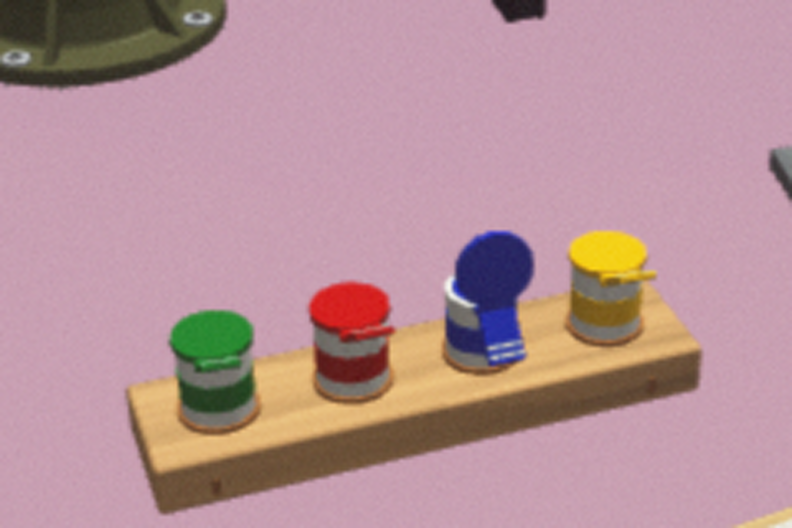

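Blue now stands nearly upright, with its disc at (494,270) and lever down at (503,335). Green, red and yellow are flat, and the arm is clear.

```bash
python3 -c "
from workcell import ticket
print(ticket.sign_off())"
```

```text
the job is handed in; nothing more can be done
None
```

I pressed the green cap fully shut, then flicked the blue cap open to about 1.4 rad; red and yellow stayed shut, and I handed the job in at about 7.5 s with the arm clear.

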